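Lock the squaring jig's stop behind a glued box tray

TASK

The cardboard tray on the jig board has freshly glued corners: slide it, without lifting it off the board, fully against the low back rail, between the end angle and the sliding stop. Then pull up the stop's lock plunger by its knob, bring the stop to the next hole towards the tray so that it closes the tray in, and let the pin drop fully home there. Finish while still gripping the knob with the pin held home, so the stop cannot shift while the glue takes; leave the glue bottle, tape roll and brush jar where they stand.

Things in the scene. Friction and masses are not known exactly. Their poses are not given: they have to be found in the camera images.
- jig: Squaring jig, fixed: grey board 350 x 310 x 12 mm. Origin: centre of its underside, on the table top. x runs along the square tube from the sliding stop to the end angle, y from the open side to the back rail and tube, z up. The tray's bay lies between stop and end angle; its -y side is open. Tray fully home: its centre at y 25 mm, long side along x.
- rail (a point): Point at the foot of the back rail's bay-side face (jig x 28, y 85 mm), on the board's top. The rail is a low aluminium bar along jig x, 6 mm thick, x -84 to 161, top 38 mm above the table. Behind it, axis at jig y 125, lies the steel tube, 30 x 30 mm, top 51 mm above the table, with a 10 mm hole every 30 mm; its end blocks at x +-158 are 20 mm long, 58 mm high.
- end_angle (a point): Middle of the end angle's face, on the board's top (jig x 120, y 42.5 mm): a fixed upright plate across jig x, 85 mm long in jig y (0 to 85), top 52 mm above the table. It closes the far end of the bay.
- tray: Brown cardboard tray, open on top, rigid, 180 (own x) x 120 (own y) x 45 mm high, walls and floor 4 mm, 110 to 230 g. Origin: centre of its underside. Starts loose on the board before the bay, 65 to 100 mm short of home and turned up to 0.12 rad from the jig's axes; pushed straight along jig +y it goes into the bay, which is then 213 mm long.
- stop_slide (a joint): Sliding stop: metres along jig +x (towards the tray and end angle). 0 = its first hole; holes every 0.030, so the next one is at 0.030, where the bay is 183 mm long. Friction about 2 N. Pin in a hole: only 1 mm of play each way. Pin's nose resting on the tube between holes: it slides, and the pin drops in at the next hole.
- stop_face (a point): Middle of the stop's flat face towards the tray, at jig x -93 mm at the start. The face is a plate 85 mm long in jig y (-4 to 81), from 15 to 61 mm above the table. A bracket plate 42 mm wide in x, top 61 mm above the table, joins it to the sleeve on the tube.
- lock_pin (a joint): Lock plunger: metres the pin is pulled straight up; 0 = fully home in a hole, at most 0.014. A spring drives it down with about 5 N at 0 and 7.5 N at 0.014. Its 8 mm round-nosed pin goes 10 mm into the tube; pulled 0.010 it is clear of the hole, and between holes its nose rests on the tube at 0.010.
- knob: Black round knob on top of the plunger, 29 mm across at its widest (9 to 20 mm above its underside), 24 mm high. Origin: centre of its underside, 80 mm above the table with the pin home. Below it stand a steel neck (16 mm across) and collar (22 mm across, up to 69 mm) on the bracket plate (61 mm). Clear on all sides: grip it from above at any yaw.
- knob_grip (a point): Centre of the knob's widest band, on its axis, 14.5 mm above its underside: 94.5 mm above the table with the pin home. It moves with the stop and with the plunger.
- glue: Bystander: white glue bottle, 56 mm across, 150 mm high, standing on the table beyond the tube (jig +y side). Origin: centre of its underside.
- brushjar: Bystander: steel jar with brushes, 68 mm across, 90 mm high (brushes to 175 mm), on the table beyond the tube (jig +y side). Origin: centre of its underside.
- tape: Bystander: roll of paper tape lying flat on the table, 100 mm across, 48 mm high, on the open (jig -y) side of the jig. Origin: centre of its underside.
Not all that is in view belongs to the job. Several things have the shape of the tray; the one meant has the colours described above.

How it is judged:
By the outcome, as a careful person would: the job done as asked, in the order asked, and still so for the second after the job is handed in, while the arm keeps its last pose, push and grip.
It also fails if it takes over 45 s, if anything falls off the work surface, if the arm or the gripper's body presses on something with over 40 N, if the wrist force passes 120 N, or if a joint passes its speed limit or range.

ROBOT

A 6-joint arm with a two-finger parallel gripper is mounted at the origin on the work surface. World frame = base frame: x ahead of the robot, y to its left, z up, the work surface at z = 0. Lengths are in m, angles in rad, forces in N, time in s.
With the tool pointing down it reaches from about 0.275 to 0.75 m from the base axis. Payload 10.2 kg.
Tool frame: the origin (TCP) lies between the finger pads; the fingertips stand 14 mm ahead of it and the grasp point (between the pads) lies 5 mm behind it (ctrl.tip_extent is the z of the fingertips in the tool frame, in m); z points along the fingers, x is the direction in which the jaws open and shut, and the axes are right-handed (so a half turn about z gives the same grasp; the last joint's range is limited). The gripper opens to 85 mm and grips with 20 to 120 N. Pads are 22 mm wide; open, the fingers measure 114 mm over their backs; the gripper's body (76 mm by 85 mm) begins 54 mm behind the grasp point. The pads swing forward as they close: fully open they stand 13 mm farther back than shut.
Start: joints at [-1.552, 0.313, 1.498, -0, 1.331, -0.223], TCP at [0.126, -0.51, 0.245] pointing down, gripper open.
Joint ranges: [-2.94, 2.94], [-0.97, 2.17], [0.19, 2.56], [-1.23, 4.37], [0.02, 3.11], [-2.88, 2.88]. Speed limits (rad/s): [2.39, 2.39, 3.01, 3.14, 3.14, 3.14].

INTERFACE

Orientations are given as a unit quaternion [x, y, z, w].
In Python, from rig import telemetry, vision, ticket, ctrl gives the robot as it stands. The module is installed in compiled form; this text tells all that it offers.
- The arm moves only by the tool jog_arm, never from a script. Its arguments are lists of equal length, an entry for each row: "delta_pos": the shift along the tool's x, y, z in mm, a list of three; "angular": the turn, a rotation vector about the tool's x, y, z in rad, a list of three; "hand": the finger opening in mm, from 0 to 85.4. A call has 1 to 5 rows; each row shifts and turns the commanded pose from where the row before left it, along the tool's axes as they then stand; what a row does not reach is not made up. A row lasts 1/8 s, in which the tool goes at most 62.5 mm and 10.7 degrees, less where a joint would pass 70% of its speed; a pose out of reach is approached as far as the arm can. A call with a gripper value outside its range is refused whole. The fingers move at their own pace and stop on an object; "force" is the grip in N (left out, the last holds). Time passes only in rows, so rows that do not move let the fingers close. It gives the time, the measured TCP pose, the force and the opening at its end, in the units of the state.
- telemetry.get_state(): the state, without advancing time (a new reading comes with each control period).
- vision.read_camera(name): name is "scene" or "side" or "wrist"; returns a dict with "image" (480x640x3 uint8, red, green, blue), "range_z" (480x640 float32, m along the optical axis (not along the pixel's ray), 0 where there is no reading), "camera_matrix" (3x3 intrinsics, pixels), "R" (3x3) and "t" (3): a world point X has camera coordinates R X + t. Camera axes: x right, y down, z forward; pixel columns grow to the right and rows downward; lengths in m; the calibration is good to about 2 mm. A picture is of the moment at which its call begins.
- ticket.sign_off(): hands the job in, once; it reports no verdict.
The state is a dict: "clock": time; "q": joint angles; "joint_vel": joint speeds; "effort": joint torques, N m; "tcp_pos": TCP position; "tool_rot": TCP orientation; "contact_force": force on the tool from outside, world axes, zero at the start; "torque": the same for the moment, N m; "width": opening from 0.0 (shut) to 1.0 (fully open).
Only numpy, scipy, OpenCV 4.12 (cv2) and the standard library are available. Lean on these libraries where they do the work, as an engineer would, in place of code of your own. Each camera call takes 0.05 s, during which the arm holds its last target. There are 200 camera calls.

## Working session

There is one attempt and no reset: what is moved stays moved. The work goes in short steps, Python scripts to look and compute and a tool call to move; the robot and the scene stay as the last step left them, time stands still between calls to the robot, and variables do not carry over. Pictures are saved under pics/ and viewed, on a budget of 10 in all, crops included, one or two more only if the job needs it, and the job is handed in when it is done.

Besides the shell and the picture viewer there is one more tool, called after ">>>" as name(argument=value, ...) on one line, values as JSON. jog_arm: Moves the arm, as the interface text tells. Its arguments: {"type":"object","properties":{"delta_pos":{"type":"array","items":{"type":"array","items":{"type":"number"}}},"angular":{"type":"array","items":{"type":"array","items":{"type":"number"}}},"hand":{"type":"array","items":{"type":"number"}},"force":{"type":"number"}},"required":["delta_pos","angular","hand"]}

```bash
mkdir -p pics; cat > h.py <<'E'
import numpy as np, cv2, pickle
from rig import telemetry, vision, ticket, ctrl
def grab(n):
    d=vision.read_camera(n); pickle.dump(d,open(n+'.pkl','wb')); return d
def load(n): return pickle.load(open(n+'.pkl','rb'))
def pts(d):
    K,R,t=d['camera_matrix'],d['R'],d['t']; z=d['range_z']; v,u=np.mgrid[:480,:640]
    c=np.stack([(u-K[0,2])/K[0,0]*z,(v-K[1,2])/K[1,1]*z,z],-1)
    return (c-t)@R
def proj(d,X):
    c=np.asarray(X)@d['R'].T+d['t']; p=c@d['camera_matrix'].T; return p[...,:2]/p[...,2:]
def ray(d,u,v,h):
    r=d['R'].T@np.linalg.inv(d['camera_matrix'])@np.array([u,v,1.]); o=-d['R'].T@d['t']
    return o+r*(h-o[2])/r[2]
E
python3 - <<'E'
from h import *
for n in ('scene','side'):
    d=grab(n); cv2.imwrite(f'pics/{n}0.png',cv2.cvtColor(d['image'],cv2.COLOR_RGB2BGR)); print(n,-d['R'].T@d['t'], (d['range_z']>0).mean())
s=telemetry.get_state();print(s['clock'],s['tcp_pos'],s['tool_rot'],s['contact_force'])
E
```

```text
scene [1.37608324 0.21077013 0.99933553] 0.9961393229166666
side [0.17531096 0.50450505 0.62405689] 0.996044921875
0.1 [ 0.12567426 -0.50950845  0.2448097 ] [ 7.87215067e-01 -6.16678284e-01 -3.64715883e-04 -4.46141815e-04] [ 0.05933066 -0.136471   -0.18470597]
```

View pics/scene0.png

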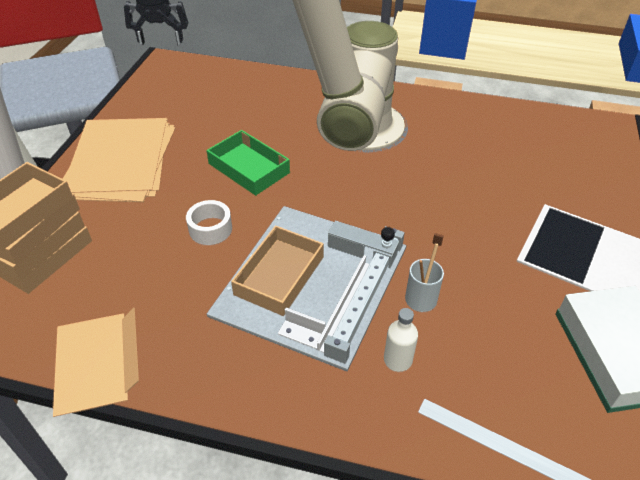

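View pics/side0.png

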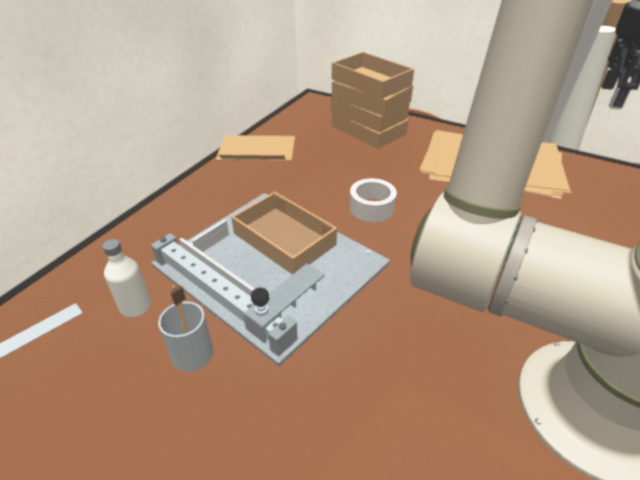

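The brown tray on the board is at scene (278,268) and side (285,230). The green tray at scene (248,162) has the wrong colour, the stacked crates at (35,230) are off the jig, and the flat cartons are sheets. The knob is at scene (388,235) and side (260,297).

```bash
python3 - <<'E'
from h import *
for n in ('scene','side'):
    d=load(n); P=pts(d); im=d['image'].astype(int); z=P[...,2]
    ins=(P[...,0]>.2)&(P[...,0]<.9)&(P[...,1]>-.35)&(P[...,1]<.4)
    hsv=cv2.cvtColor(d['image'],cv2.COLOR_RGB2HSV); 
    grey=(hsv[...,1]<60)
    b=(ins&(z>.006)&(z<.018)&grey).astype(np.uint8)
    k,l,st,c=cv2.connectedComponentsWithStats(b); i=1+st[1:,4].argmax()
    B=P[l==i][:,:2].astype(np.float32); r=cv2.minAreaRect(B); print(n,'board',r, cv2.boxPoints(r).round(4).tolist(), np.median(P[l==i][:,2]))
    tr=(ins&(z>.03)&(z<.06)&(hsv[...,1]>80)&(hsv[...,0]<25)).astype(np.uint8)
    tr=cv2.morphologyEx(tr,cv2.MORPH_OPEN,np.ones((2,2)))
    k,l,st,c=cv2.connectedComponentsWithStats(tr); 
    for i in range(1,k):
        if st[i,4]>150:
            T=P[l==i]; T=T[T[:,2]>np.percentile(T[:,2],95)-.012]; r=cv2.minAreaRect(T[:,:2].astype(np.float32)); print(' tray',c[i].round(),st[i,4],r,T[:,2].max())
    kn=ins&(z>.07)&(z<.12)&(im.max(2)<60)
    Q=P[kn]; print(' knob',Q.shape,Q.min(0),Q.max(0),np.argwhere(kn).mean(0))
    w=kn.astype(np.uint8); v,u=np.nonzero(w); print('  ray', ray(d,(u.min()+u.max())/2,(v.min()+v.max())/2,.092))
im=load('scene')['image'][190:380,190:460]; cv2.imwrite('pics/crop.png',cv2.cvtColor(cv2.resize(im,None,fx=2.9,fy=2.9,interpolation=cv2.INTER_CUBIC),cv2.COLOR_RGB2BGR))
E
```

```text
scene board ((0.5807348489761353, -0.0005571246147155762), (0.31212273240089417, 0.35678210854530334), 79.63739776611328) [[0.37720000743865967, -0.12200000137090683], [0.7281000018119812, -0.18619999289512634], [0.7843000292778015, 0.120899997651577], [0.4332999885082245, 0.1850000023841858]] 0.012155596886468487
 tray [278. 269.] 1777 ((0.944896399974823, 0.01566183567047119), (0.9291995763778687, 0.1804034411907196), 13.359097480773926) 0.9993355305476338
 knob (133, 3) [0.48406477 0.1291865  0.08501829] [0.50963874 0.15480985 0.10810279] [233.66917293 387.26315789]
  ray [0.49299071 0.14141008 0.092     ]
side board ((0.5828655362129211, 0.0001598149538040161), (0.31215110421180725, 0.35089096426963806), 79.91012573242188) [[0.38280001282691956, -0.12280000001192093], [0.7282999753952026, -0.1842000037431717], [0.7828999757766724, 0.12309999763965607], [0.4375, 0.18459999561309814]] 0.012843276218890434
 tray [286. 231.] 2386 ((0.3857823312282562, 0.14638473093509674), (0.19426941871643066, 0.8077454566955566), 43.966495513916016) 0.6240568884390176
 knob (51, 3) [0.48095322 0.14042114 0.09299101] [0.49553744 0.15720602 0.10364015] [301.49019608 260.62745098]
  ray [0.4913102  0.14511319 0.092     ]
```

View pics/crop.png

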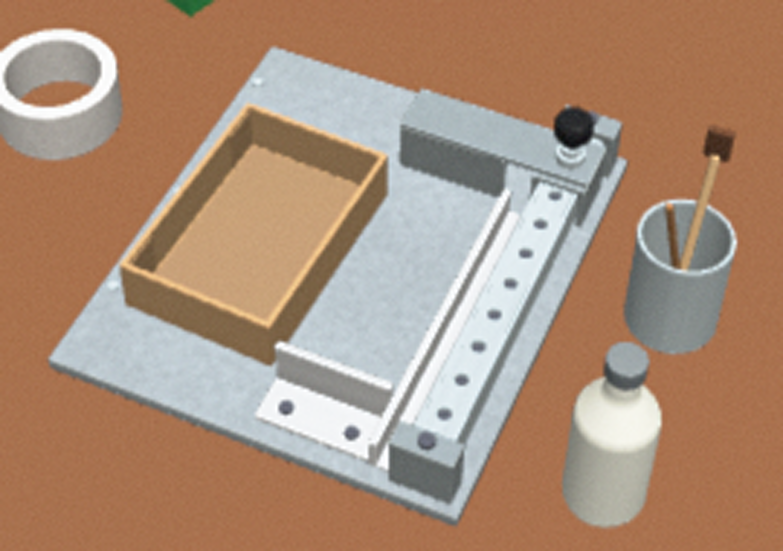

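The crop confirms it: an open brown tray at crop (255,235) stands on the jig board in front of the bay. The black knob is at crop (573,128).

```bash
cat >> h.py <<'E'
A=-0.178; C=np.array([.582,0.,0]); J=np.array([[np.cos(A),-np.sin(A),0],[np.sin(A),np.cos(A),0],[0,0,1]])
def w2j(X): return (np.asarray(X)-C)@J
def j2w(X): return np.asarray(X)@J.T+C
def tray(n):
    d=load(n); P=pts(d); hsv=cv2.cvtColor(d['image'],cv2.COLOR_RGB2HSV); q=w2j(P); z=q[...,2]
    m=(d['range_z']>0)&(abs(q[...,0])<.18)&(abs(q[...,1])<.2)&(hsv[...,1]>80)&(hsv[...,0]<25)&(z>.036)&(z<.052)
    r=cv2.minAreaRect((q[m][:,:2]*1000).astype(np.float32)); return m.sum(),r
E
python3 - <<'E'
from h import *
for n in ('scene','side'):
    d=load(n); P=pts(d);P[d['range_z']<=0]=9; q=w2j(P); z=q[...,2]; hsv=cv2.cvtColor(d['image'],cv2.COLOR_RGB2HSV)
    print(n,'tray',tray(n))
    x,y=q[...,0],q[...,1]; g=hsv[...,1]<60
    m=g&(x>-.08)&(x<.1)&(y>.06)&(y<.1)&(z>.034)&(z<.041); print('rail top',m.sum(),np.percentile(y[m],[2,50,98]), np.polyfit(x[m],y[m],1))
    m=g&(x>-.08)&(x<.13)&(y>.1)&(y<.15)&(z>.047)&(z<.054); print('tube',m.sum(),np.percentile(y[m],[2,50,98]), np.polyfit(x[m],y[m],1))
    m=g&(x>-.15)&(x<-.07)&(y>-.02)&(y<.09)&(z>.056)&(z<.066); print('stop',m.sum(),np.percentile(x[m],[1,50,99]),np.percentile(y[m],[1,50,99]))
    m=g&(x>.1)&(x<.14)&(y>-.02)&(y<.08)&(z>.03)&(z<.055); print('angle',m.sum(),np.percentile(x[m],[1,50,99]),np.percentile(y[m],[1,50,99]))
    m=(z>.08)&(z<.11)&(d['image'].max(2)<60)&(abs(x)<.17)&(abs(y)<.17); print('knob',m.sum(),q[m].mean(0),q[m].max(0),q[m].min(0))
    m=(y>.14)&(y<.35)&(abs(x)<.25)&(z>.06)&(z<.2); print('behind',[np.percentile(q[m][:,i],[1,99]) for i in (0,1,2)])
    m=(y<-.17)&(y>-.4)&(abs(x)<.25)&(z>.03)&(z<.08)&g; print('tape',m.sum(),q[m].mean(0))
s=telemetry.get_state()
from scipy.spatial.transform import Rotation as Ro
print(Ro.from_quat(s['tool_rot']).as_matrix().round(3), w2j(s['tcp_pos']), ctrl.tip_extent)
E
```

```text
scene tray (np.int64(865), ((24.77740478515625, -64.89562225341797), (122.33985137939453, 183.1993408203125), 87.29708862304688))
rail top 220 [0.08412011 0.08791598 0.09081871] [-0.00021055  0.08776386]
tube 1117 [0.10974773 0.1246774  0.13929943] [-0.00051649  0.12464375]
stop 655 [-0.13550073 -0.11179589 -0.09104324] [-0.00340511  0.042785    0.08913041]
angle 337 [0.11954223 0.12492579 0.12836362] [0.00019532 0.04027411 0.07962147]
knob 133 [-0.10576299  0.12568906  0.10048782] [-0.09580011  0.13801084  0.10810279] [-0.12117497  0.11202231  0.08501829]
behind [array([-0.11076116,  0.13791537]), array([0.14349067, 0.26094148]), array([0.06043118, 0.17250493])]
tape 866 [-0.03914665 -0.27627041  0.04382327]
side tray (np.int64(1164), ((39.74291229248047, 16.052780151367188), (311.2430419921875, 196.27328491210938), 78.36080932617188))
rail top 256 [0.08591612 0.08993197 0.09220094] [0.00136418 0.08951099]
tube 1435 [0.1109054  0.1269578  0.14083099] [-0.00543146  0.12685254]
stop 1043 [-0.13396871 -0.11433437 -0.09208702] [-0.00229072  0.04535261  0.08883034]
angle 383 [0.11406869 0.12170752 0.12723899] [-0.00828758  0.04000728  0.07879059]
knob 51 [-0.12126054  0.13176451  0.09868543] [-0.1126501   0.13879528  0.10364015] [-0.12569531  0.12043815  0.09299101]
behind [array([-0.12463913,  0.1189883 ]), array([0.14223988, 0.26327684]), array([0.06035692, 0.1751478 ])]
tape 932 [-0.04523829 -0.27209397  0.04311275]
[[ 0.239 -0.971 -0.   ]
 [-0.971 -0.239  0.001]
 [-0.001 -0.    -1.   ]] [-0.35890135 -0.58225584  0.2448097 ] 0.014
```

```bash
cat >> h.py <<'E'
from scipy.spatial.transform import Rotation as Ro
def plan(tgt,n,yaw=0.,nturn=None):
    """rows (tool axes) to jig-frame target [m], tool down, tool x at jig yaw"""
    s=telemetry.get_state(); R0=Ro.from_quat(s['tool_rot']); p=np.array(s['tcp_pos'])
    x=J@[np.cos(yaw),np.sin(yaw),0]; z=np.array([0,0,-1.]); R1=Ro.from_matrix(np.stack([x,np.cross(z,x),z],1))
    rv=(R0.inv()*R1).as_rotvec(); nt=nturn or n; d=(j2w(tgt)-p)/n; R=R0
    print('at jig mm',(w2j(p)*1000).round(1),'rotvec left',rv.round(3),'F',np.round(s['contact_force'],1),'w',round(s['width'],3),'t',round(s['clock'],2))
    for i in range(n):
        a=rv/nt if i<nt else rv*0
        print((R.inv().apply(d)*1000).round(1).tolist(),a.round(3).tolist()); R=R*Ro.from_rotvec(a)
E
python3 -c "
from h import *
plan([.025,-.165,.15],11)"
```

```text
at jig mm [-358.9 -582.3  244.8] rotvec left [-1.000e-03  1.000e-03 -1.151e+00] F [ 0.1 -0.1 -0.2] w 0.998 t 0.1
[-20.4, -47.3, 8.7] [-0.0, 0.0, -0.105]
[-15.4, -49.2, 8.6] [-0.0, 0.0, -0.105]
[-10.1, -50.5, 8.6] [-0.0, 0.0, -0.105]
[-4.8, -51.3, 8.6] [-0.0, 0.0, -0.105]
[0.6, -51.5, 8.6] [-0.0, 0.0, -0.105]
[6.0, -51.2, 8.6] [-0.0, 0.0, -0.105]
[11.3, -50.3, 8.6] [-0.0, 0.0, -0.105]
[16.5, -48.8, 8.6] [-0.0, 0.0, -0.105]
[21.5, -46.9, 8.6] [-0.0, 0.0, -0.105]
[26.3, -44.4, 8.6] [-0.0, 0.0, -0.105]
[30.7, -41.4, 8.6] [-0.0, 0.0, -0.105]
```

>>> jog_arm(delta_pos=[[-20,-47,9],[-15,-49,9],[-10,-50.5,9],[-5,-51,9],[0.5,-51.5,9]], angular=[[0,0,-0.105],[0,0,-0.105],[0,0,-0.105],[0,0,-0.105],[0,0,-0.105]], hand=[85,85,85,85,85])

```text
clock: 0.72
tcp_pos: [0.3313, -0.3536, 0.1999]
tool_rot: [0.921, -0.39, -0.0, -0.0]
contact_force: [0.5, -0.1, -0.4]
width: 0.994
```

>>> jog_arm(delta_pos=[[6,-51,9],[11,-50,9],[16.5,-49,9],[21.5,-47,9],[26,-44.5,9]], angular=[[0,0,-0.105],[0,0,-0.105],[0,0,-0.105],[0,0,-0.105],[0,0,-0.105]], hand=[85,85,85,85,85])

```text
clock: 1.35
tcp_pos: [0.5357, -0.197, 0.1547]
tool_rot: [0.991, -0.137, -0.0, -0.0]
contact_force: [-0.9, -0.4, 0.1]
width: 0.994
```

```bash
python3 -c "
from h import *
plan([.025,-.165,.15],2)"
```

```text
at jig mm [ -10.7 -202.   154.7] rotvec left [-0.     0.    -0.097] F [-0.9 -0.4  0.1] w 0.994 t 1.35
[15.9, -20.2, 2.4] [-0.0, 0.0, -0.049]
[16.9, -19.4, 2.4] [-0.0, 0.0, -0.049]
```

>>> jog_arm(delta_pos=[[16,-20,2.5],[17,-19.5,2.5],[0,0,50],[0,0,50],[0,0,18]], angular=[[0,0,-0.049],[0,0,-0.048],[0,0,0],[0,0,0],[0,0,0]], hand=[85,85,85,85,85])

```text
clock: 1.98
tcp_pos: [0.5751, -0.1676, 0.0295]
tool_rot: [0.996, -0.091, -0.002, -0.001]
contact_force: [-0.5, 0.6, 0.2]
width: 0.994
```

```bash
python3 -c "
from h import *
plan([.025,-.05,.032],5)
grab('scene');grab('side');print(tray('scene'))
d=load('side');cv2.imwrite('pics/s1.png',cv2.cvtColor(cv2.resize(d['image'][160:370,130:450],None,fx=2.4,fy=2.4),cv2.COLOR_RGB2BGR))"
```

```text
at jig mm [  22.9 -166.2   29.5] rotvec left [-0.001  0.005 -0.004] F [-0.5  0.6  0.2] w 0.994 t 1.98
[0.3, -23.2, -0.5] [-0.0, 0.001, -0.001]
[0.3, -23.2, -0.5] [-0.0, 0.001, -0.001]
[0.4, -23.2, -0.5] [-0.0, 0.001, -0.001]
[0.4, -23.2, -0.5] [-0.0, 0.001, -0.001]
[0.4, -23.2, -0.5] [-0.0, 0.001, -0.001]
(np.int64(876), ((22.998802185058594, -91.75027465820312), (176.15350341796875, 183.32562255859375), 87.17628479003906))
```

View pics/s1.png

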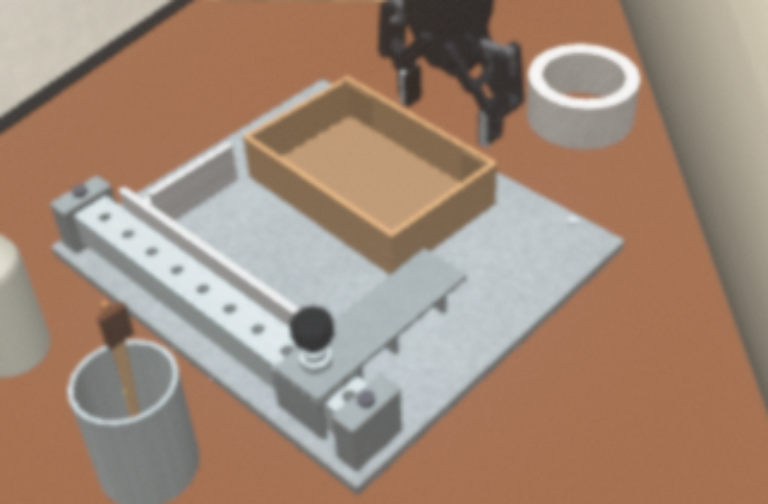

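The fingers (crop (408,95) and (490,135)) hang in front of the tray's open-side wall and are clear of the tape. I'll push next.

>>> jog_arm(delta_pos=[[1,-15,-1],[1,-13,0],[0,-12,0],[0,-12,0],[0,-12,0]], angular=[[0,0,0],[0,0,0],[0,0,0],[0,0,0],[0,0,0]], hand=[85,85,85,85,85])

```text
clock: 2.7
tcp_pos: [0.5902, -0.105, 0.0336]
tool_rot: [0.996, -0.091, 0.0, 0.0]
contact_force: [0.9, -2.6, 1.4]
width: 0.996
```

>>> jog_arm(delta_pos=[[0,-12,0],[0,-12,0],[0,-10,0],[0,-8,0],[0,-5,0]], angular=[[0,0,0],[0,0,0],[0,0,0],[0,0,0],[0,0,0]], hand=[85,85,85,85,85])

```text
clock: 3.32
tcp_pos: [0.5986, -0.0591, 0.0332]
tool_rot: [0.996, -0.091, -0.0, -0.0]
contact_force: [-0.3, -2.2, 0.9]
width: 0.996
```

```bash
cat >> h.py <<'E'
def tray2(n):
    "outer rim: points on back, left, right top edges"
    d=load(n); P=pts(d); hsv=cv2.cvtColor(d['image'],cv2.COLOR_RGB2HSV); q=w2j(P)*1000; z=q[...,2]
    m=(d['range_z']>0)&(abs(q[...,0])<180)&(abs(q[...,1])<200)&(hsv[...,1]>80)&(hsv[...,0]<25)&(z>51)&(z<62)
    x,y=q[m][:,0],q[m][:,1]; 
    b=[(xx,np.percentile(y[abs(x-xx)<8],[3,97]).round(1).tolist()) for xx in (-40,0,30,60,95) if (abs(x-xx)<8).sum()>3]
    l=[(yy,np.percentile(x[abs(y-yy)<10],[3,97]).round(1).tolist()) for yy in (-60,-30,0,20,40,70) if (abs(y-yy)<10).sum()>3]
    print(n,m.sum(),'y:',b,'x:',l)
E
python3 -c "
from h import *
plan([.025,-.046,.03],5)
for n in('scene','side'):grab(n);tray2(n)"
```

```text
at jig mm [ 26.8 -55.2  33.2] rotvec left [-0.     0.    -0.004] F [-0.3 -2.2  0.9] w 0.996 t 3.33
[-0.4, -1.8, 0.6] [-0.0, 0.0, -0.001]
[-0.4, -1.8, 0.6] [-0.0, 0.0, -0.001]
[-0.4, -1.8, 0.6] [-0.0, 0.0, -0.001]
[-0.4, -1.8, 0.6] [-0.0, 0.0, -0.001]
[-0.4, -1.8, 0.6] [-0.0, 0.0, -0.001]
scene 756 y: [(-40, [-42.4, 77.3]), (0, [-44.0, 76.3]), (30, [-43.6, 76.2]), (60, [-43.4, 76.2]), (95, [-43.2, 75.9])] x: [(-30, [-66.8, 111.5]), (0, [-68.7, 111.9]), (20, [-68.2, 113.0]), (40, [-70.3, 112.4]), (70, [-66.7, 111.1])]
side 1021 y: [(-40, [-41.5, 78.2]), (0, [-40.7, 78.2]), (30, [-41.4, 77.7]), (60, [-42.5, 77.8]), (95, [-41.5, 78.2])] x: [(-30, [-68.0, 109.5]), (0, [-68.4, 111.0]), (20, [-68.3, 110.6]), (40, [-67.7, 110.9]), (70, [-67.1, 109.6])]
```

>>> jog_arm(delta_pos=[[0,-3,0.5],[0,-2,0.5],[0,-2,0],[0,-1,0],[0,-1,0]], angular=[[0,0,0],[0,0,0],[0,0,0],[0,0,0],[0,0,0]], hand=[85,85,85,85,85])

```text
clock: 4.05
tcp_pos: [0.6003, -0.0511, 0.0323]
tool_rot: [0.996, -0.091, 0.0, 0.0]
contact_force: [0.9, -6.9, -0.7]
width: 1.0
```

>>> jog_arm(delta_pos=[[0,-1,0],[0,-1,0],[0,0,0]], angular=[[0,0,0],[0,0,0],[0,0,0]], hand=[85,85,85])

```text
clock: 4.42
tcp_pos: [0.6006, -0.0509, 0.0325]
tool_rot: [0.996, -0.09, 0.0, 0.002]
contact_force: [-2.4, -14.2, 0.5]
width: 0.997
```

```bash
python3 -c "
from h import *
plan([.025,-.046,.03],1)
for n in('scene','side'):grab(n);tray2(n)"
```

```text
at jig mm [ 27.4 -46.8  32.5] rotvec left [ 0.004 -0.001 -0.003] F [ -2.4 -14.2   0.5] w 0.997 t 4.42
[-2.4, -0.8, 2.5] [0.004, -0.001, -0.003]
scene 755 y: [(-40, [-33.7, 85.7]), (0, [-36.2, 84.4]), (30, [-34.7, 84.6]), (60, [-34.8, 84.6]), (95, [-34.8, 84.9])] x: [(-30, [-65.8, 110.9]), (0, [-68.7, 112.6]), (20, [-69.4, 112.7]), (40, [-69.4, 111.9]), (70, [-68.4, 112.0])]
side 1030 y: [(-40, [-34.0, 86.0]), (0, [-33.6, 86.0]), (30, [-34.3, 86.6]), (60, [-33.4, 86.4]), (95, [-33.0, 85.4])] x: [(-30, [-66.5, 108.6]), (0, [-67.8, 111.2]), (20, [-67.6, 111.6]), (40, [-68.3, 112.8]), (70, [-68.0, 111.0])]
```

The tray is seated with its back at y≈85 and its front at −35, under 14 N of push. I'll back off, rise and go above the knob.

>>> jog_arm(delta_pos=[[0,8,0],[0,10,0],[0,0,-50],[0,0,-60],[-20,-20,-50]], angular=[[0,0,0],[0,0,0],[0,0,0],[0,0,0],[0,0,0]], hand=[85,85,85,85,85])

```text
clock: 5.15
tcp_pos: [0.5814, -0.044, 0.1944]
tool_rot: [0.996, -0.092, 0.001, -0.0]
contact_force: [0.4, 0.2, -0.8]
width: 0.993
```

```bash
python3 -c "
from h import *
plan([-.114,.125,.2],4)
d=grab('side');tray2('side')
for n in ('scene','side'):
  d=load(n);P=pts(d);P[d['range_z']<=0]=9;q=w2j(P)*1000
  m=(q[...,1]>150)&(q[...,1]<330)&(q[...,0]>-200)&(q[...,0]<0)&(q[...,2]>75)&(q[...,2]<190)
  for a,b in((75,100),(100,140),(140,190)):
    k=m&(q[...,2]>a)&(q[...,2]<b); print(n,a,k.sum(), q[k].min(0) if k.any() else 0, q[k].max(0) if k.any() else 0)
"
```

```text
at jig mm [  7.2 -43.4 194.4] rotvec left [-0.    -0.002 -0.006] F [ 0.4  0.2 -0.8] w 0.993 t 5.15
[-30.6, -41.9, -1.4] [-0.0, -0.0, -0.001]
[-30.5, -42.0, -1.4] [-0.0, -0.0, -0.001]
[-30.4, -42.0, -1.4] [-0.0, -0.0, -0.001]
[-30.4, -42.1, -1.4] [-0.0, -0.0, -0.001]
side 975 y: [(-40, [-33.3, 86.2]), (0, [-33.4, 85.7]), (30, [-33.2, 86.3]), (60, [-33.7, 85.9]), (95, [-32.8, 85.6])] x: [(-30, [-66.8, 108.4]), (0, [-67.8, 110.6]), (20, [-68.1, 112.3]), (40, [-68.1, 111.9]), (70, [-67.9, 111.8])]
scene 75 450 [-85.45088024 195.39406418  75.00596881] [-14.36114134 262.71693882  99.22038709]
scene 100 96 [-71.25423584 214.59916527 100.427098  ] [-24.76432415 236.82120542 139.84215679]
scene 140 117 [-78.36088921 217.33111267 141.1283477 ] [-24.54925867 242.912156   176.91765473]
side 75 802 [-84.03039693 197.09770686  75.08234558] [-15.9837183  264.39567387  99.88607822]
side 100 94 [-72.48259677 216.53951216 100.15523859] [-28.31266654 237.90997137 139.99818631]
side 140 217 [-77.17188387 226.20155508 140.78509437] [-68.22983811 244.26743746 177.42447199]
```

>>> jog_arm(delta_pos=[[-30.5,-42,-1],[-30.5,-42,0],[-30.5,-42,0],[-30,-42,0],[0,0,0]], angular=[[0,0,0],[0,0,0],[0,0,0],[0,0,-0.005],[0,0,0]], hand=[85,85,85,85,85])

```text
clock: 5.82
tcp_pos: [0.4907, 0.1464, 0.1933]
tool_rot: [0.996, -0.086, -0.0, -0.0]
contact_force: [1.0, 0.3, 1.3]
width: 0.994
```

```bash
python3 -c "
from h import *
plan([-.114,.125,.09],3)
d=grab('wrist');cv2.imwrite('pics/w1.png',cv2.cvtColor(d['image'],cv2.COLOR_RGB2BGR))
print(w2j(-d['R'].T@d['t']))
P=pts(d);P[d['range_z']<=0]=9;q=w2j(P)*1000
m=(q[...,2]>82)&(q[...,2]<112)&(abs(q[...,0]+114)<40)&(abs(q[...,1]-125)<40)&(d['image'].max(2)<70)
k,l,st,c=cv2.connectedComponentsWithStats(m.astype(np.uint8))
for i in range(1,k):
  if st[i,4]>200:
    e=cv2.minEnclosingCircle(np.argwhere(l==i)[:,::-1].astype(np.float32)); print(st[i],e,w2j(ray(d,*e[0],.0945))*1000,q[l==i].min(0),q[l==i].max(0))
"
```

```text
at jig mm [-115.8  128.   193.3] rotvec left [-0.001  0.001  0.005] F [1.  0.3 1.3] w 0.994 t 5.83
[0.6, 1.0, 34.4] [-0.0, 0.0, 0.002]
[0.6, 1.0, 34.4] [-0.0, 0.0, 0.002]
[0.6, 1.0, 34.4] [-0.0, 0.0, 0.002]
[-0.11559303  0.19971892  0.32147364]
[ 307  234   42   44 1440] ((326.7208251953125, 255.75552368164062), 22.00136375427246) [-110.6240749   123.23254689   94.5       ] [-124.24441619  109.83887115   88.75267875] [-96.29995383 137.90479871 105.36954897]
```

View pics/w1.png

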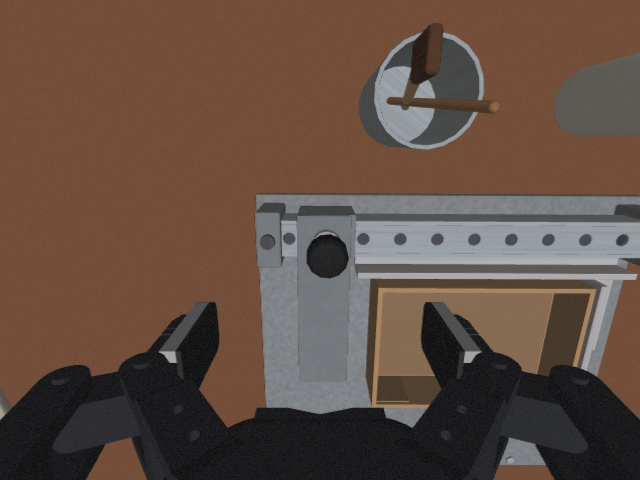

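The wrist view shows the knob at (327,256), slightly right of the jaw midline, with the jar and brushes well behind it. I'll centre on (-111,124) and descend.

>>> jog_arm(delta_pos=[[2.5,2,35],[2.5,2,35],[0,0,20],[0,0,14],[0,0,0]], angular=[[0,0,0.005],[0,0,0],[0,0,0],[0,0,0],[0,0,0]], hand=[85,85,85,70,60])

```text
clock: 6.5
tcp_pos: [0.4963, 0.1387, 0.0887]
tool_rot: [0.996, -0.091, -0.001, 0.0]
contact_force: [-0.6, 0.5, -0.1]
width: 0.703
```

```bash
python3 -c "
from h import *
plan([-.111,.124,.089],1)
d=grab('wrist');cv2.imwrite('pics/w2.png',cv2.cvtColor(d['image'],cv2.COLOR_RGB2BGR))
"
```

```text
at jig mm [-108.9  121.3   88.7] rotvec left [ 0.     0.001 -0.005] F [-0.6  0.5 -0.1] w 0.703 t 6.5
[-2.1, -2.7, -0.3] [0.0, 0.001, -0.005]
```

View pics/w2.png

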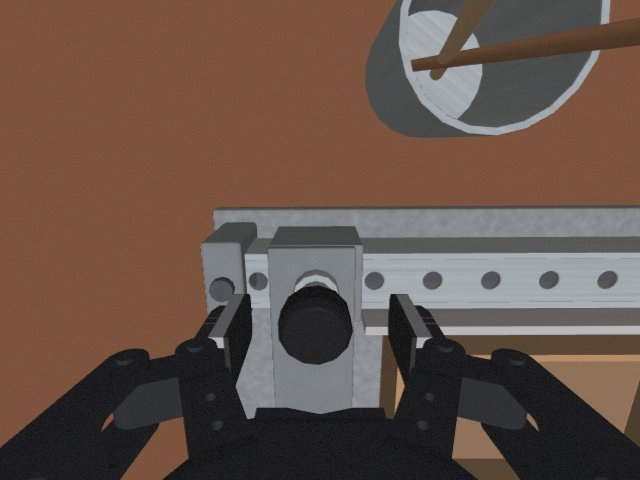

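The knob is between the pads at (316,325). The jaw midpoint is about (320,335), so I'll correct about 2 mm and close.

>>> jog_arm(delta_pos=[[-1.5,-2.5,0],[0,0,0],[0,0,0],[0,0,0],[0,0,0]], angular=[[0,0,0],[0,0,0],[0,0,0],[0,0,0],[0,0,0]], hand=[60,45,30,20,20], force=60)

```text
clock: 7.18
tcp_pos: [0.4956, 0.1421, 0.0899]
tool_rot: [0.996, -0.091, 0.0, -0.0]
contact_force: [-1.7, 0.2, 6.1]
width: 0.312
```

>>> jog_arm(delta_pos=[[0,0,0],[0,0,0],[0,0,0]], angular=[[0,0,0],[0,0,0],[0,0,0]], hand=[15,15,15])

```text
clock: 7.55
tcp_pos: [0.4956, 0.1421, 0.0899]
tool_rot: [0.996, -0.091, 0.0, -0.0]
contact_force: [-1.2, 0.8, 4.9]
width: 0.311
```

>>> jog_arm(delta_pos=[[0,0,-3],[0,0,-3],[0,0,-3],[0,0,-3],[0,0,0]], angular=[[0,0,0],[0,0,0],[0,0,0],[0,0,0],[0,0,0]], hand=[15,15,15,15,15])

```text
clock: 8.18
tcp_pos: [0.4952, 0.1421, 0.1013]
tool_rot: [0.996, -0.091, -0.0, -0.0]
contact_force: [1.6, 1.5, -8.0]
width: 0.309
```

```bash
python3 -c "
from h import *
plan([-.111,.124,.089],1)
a=grab('wrist')['image'];b=grab('side')['image'][230:350,190:350]
b=cv2.resize(b,(640,480),interpolation=cv2.INTER_CUBIC)
cv2.imwrite('pics/w3.png',cv2.cvtColor(cv2.resize(np.hstack([a,b]),(800,300)),cv2.COLOR_RGB2BGR))
"
```

```text
at jig mm [-110.6  124.4  101.3] rotvec left [-0.     0.    -0.004] F [ 1.6  1.5 -8. ] w 0.309 t 8.18
[-0.4, 0.4, 12.3] [-0.0, 0.0, -0.004]
```

View pics/w3.png

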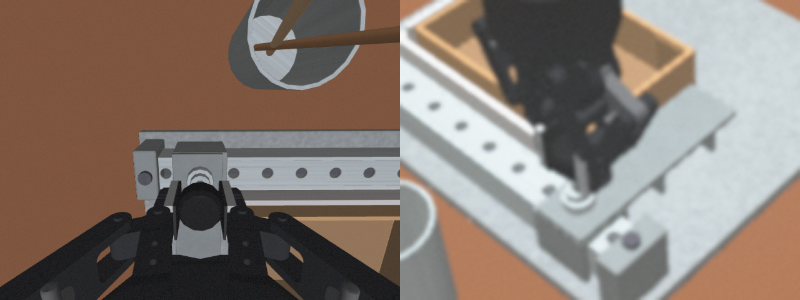

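The pin is up: the plunger load is 8 N and the knob is firmly between the pads. I'll slide the stop towards the tray.

>>> jog_arm(delta_pos=[[4,0,0],[6,0,0],[6,0,0],[6,0,0],[4,0,0]], angular=[[0,0,0],[0,0,0],[0,0,0],[0,0,0],[0,0,0]], hand=[15,15,15,15,15])

```text
clock: 8.9
tcp_pos: [0.5211, 0.1373, 0.1011]
tool_rot: [0.996, -0.091, -0.0, -0.0]
contact_force: [-2.3, 4.6, -7.9]
width: 0.312
```

>>> jog_arm(delta_pos=[[2.5,0,0],[1.5,0,0],[0,0,0]], angular=[[0,0,0],[0,0,0],[0,0,0]], hand=[15,15,15])

```text
clock: 9.28
tcp_pos: [0.5249, 0.1366, 0.1013]
tool_rot: [0.996, -0.091, 0.0, -0.0]
contact_force: [-1.6, 3.9, -6.9]
width: 0.313
```

```bash
python3 -c "
from h import *
plan([-.0802,.124,.0895],1)
for n in('scene','side'):
  grab(n);tray2(n);d=load(n);P=pts(d);P[d['range_z']<=0]=9;q=w2j(P)*1000;x,y,z=q[...,0],q[...,1],q[...,2]
  m=(cv2.cvtColor(d['image'],cv2.COLOR_RGB2HSV)[...,1]<60)&(x>-120)&(x<-40)&(y>0)&(y<70)&(z>57)&(z<66); print('stop x',np.percentile(x[m],[1,50,99]))
"
```

```text
at jig mm [-80.4 124.3 101.3] rotvec left [-0.    -0.    -0.004] F [-1.6  3.9 -6.9] w 0.313 t 9.28
[0.2, 0.3, 11.8] [-0.0, -0.0, -0.004]
scene 742 y: [(-40, [-34.4, 99.1]), (0, [-34.7, 84.7]), (30, [-34.5, 84.8]), (60, [-34.8, 84.4]), (95, [-34.8, 84.5])] x: [(-30, [-60.0, 117.1]), (0, [-62.3, 118.9]), (20, [-63.3, 118.4]), (40, [-62.5, 117.8]), (70, [-63.2, 117.6])]
stop x [-104.86739342  -81.88491046  -61.23225278]
side 332 y: [(-40, [-33.6, -28.7]), (0, [-33.7, -29.3]), (30, [-33.1, 85.5]), (60, [81.9, 85.8]), (95, [81.9, 85.9])] x: [(-30, [-61.0, 42.9]), (70, [113.2, 117.5])]
stop x [-103.67436999  -84.19556975  -58.28473454]
```

>>> jog_arm(delta_pos=[[0,0,3],[0,0,3],[0,0,3],[0,0,3],[0,0,0]], angular=[[0,0,0],[0,0,0],[0,0,0],[0,0,0],[0,0,0]], hand=[15,15,15,15,15])

```text
clock: 10.0
tcp_pos: [0.5255, 0.1365, 0.09]
tool_rot: [0.996, -0.091, 0.001, -0.0]
contact_force: [-0.3, 3.8, -0.0]
width: 0.312
```

>>> jog_arm(delta_pos=[[0,0,1],[0,0,1],[0,0,0],[0,0,0]], angular=[[0,0,0],[0,0,0],[0,0,0],[0,0,0]], hand=[15,15,15,15])

```text
clock: 10.5
tcp_pos: [0.5258, 0.1365, 0.0898]
tool_rot: [0.996, -0.091, 0.002, -0.0]
contact_force: [-8.6, 3.8, 18.2]
width: 0.314
```

```bash
python3 -c "
from h import *
plan([-.0802,.124,.0895],1)
for n in('scene','side'):
  grab(n);tray2(n)
a=load('scene')['image'][195:365,200:430];a=cv2.resize(a,(640,480),interpolation=cv2.INTER_CUBIC)
b=load('side')['image'][210:350,170:357];b=cv2.resize(b,(640,480),interpolation=cv2.INTER_CUBIC)
cv2.imwrite('pics/f.png',cv2.cvtColor(cv2.resize(np.hstack([a,b]),(800,300)),cv2.COLOR_RGB2BGR))
"
```

```text
at jig mm [-79.5 124.4  89.8] rotvec left [-0.    -0.003 -0.004] F [-8.6  3.8 18.2] w 0.314 t 10.5
[-0.7, 0.4, 0.3] [-0.0, -0.003, -0.004]
scene 719 y: [(-40, [-34.7, 84.6]), (0, [-34.6, 84.5]), (30, [-34.7, 84.2]), (60, [-35.0, 84.7]), (95, [-34.3, 84.5])] x: [(-30, [-58.3, 117.5]), (0, [-62.1, 119.2]), (20, [-62.3, 119.5]), (40, [-64.5, 119.1]), (70, [-62.8, 118.5])]
side 325 y: [(-40, [-32.7, 81.5]), (0, [-33.1, -29.2]), (30, [-33.0, -29.7]), (60, [83.5, 86.3]), (95, [82.2, 86.6])] x: [(-30, [-60.6, 42.8]), (40, [114.6, 118.3]), (70, [114.0, 117.6])]
```

View pics/f.png

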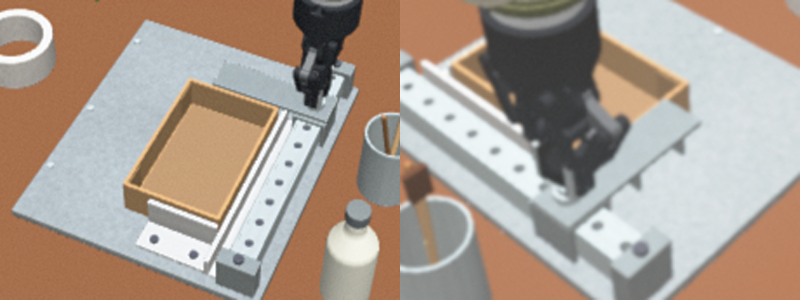

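>>> jog_arm(delta_pos=[[-0.7,0,-0.7],[0,0,0],[0,0,0]], angular=[[0,0,0],[0,0,0],[0,0,0]], hand=[15,15,15])

```text
clock: 10.98
tcp_pos: [0.5256, 0.1365, 0.0899]
tool_rot: [0.996, -0.091, 0.002, -0.0]
contact_force: [-1.9, 2.2, 9.4]
width: 0.313
```

The pin is home with 9 N of downward hold, little side load and the knob still gripped. I'm handing in.

```bash
python3 -c "
from h import *
print(ticket.sign_off())"
```

```text
the job is handed in; nothing more can be done
None
```

I slid the tray along the board until it was fully against the back rail, then pulled up the lock plunger. I moved the stop 30 mm to the next hole and lowered the pin home. I handed the job in at about 11 s with the knob still gripped and no verdict reported.

**Tray:** in the last pictures its back is at jig y ≈ 84.5 mm and its front at ≈ −35 mm, so it is against the rail and square to it. It runs from x ≈ −63 to 119 mm, between the stop and the end angle. The stop nudged it about 6 mm along the rail as it closed.

**Pin:** the gripper came back down to the height at which it first gripped the knob, 89.9 mm, and would not go lower under 18 N of push. A pin resting between holes would have read about 100 mm. I then eased off, and the final hold is about 9 N downward with about 3 N of side load.

**Grip reading:** the gripper reported about 26.7 mm on the knob where its widest band is 29 mm. It held firmly through the pull, the slide and the lowering, so I did not regrip.

**Bystanders:** the arm did not touch the glue bottle, tape roll or brush jar. They look undisturbed in the last picture, though I did not measure them again.

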